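Bed the eggshell inlay in the press

TASK

One of the three small bedding presses holds the golden lacquer panel inlaid with bits of eggshell. Push that press's knob fully down to the bottom of its stroke, keep it down for about a second to bed the shell, then let it spring back up. Leave the other two presses, which hold a red and a black panel, unpressed, and the golden panel in its press.

Things in the scene. Friction and masses are not known exactly. Their poses are not given: they have to be found in the camera images.
- gold_panel: Round lacquer panel, 90 mm across and 12 mm thick, black edge, golden face strewn with white eggshell chips. It lies flat, loose between four brass pins, on the 18 mm base plate of one of the three presses. Origin: centre of its underside, 18 mm above the table; z up. The other presses hold a red and a black panel of the same size.
- knob_a (a point): Centre of the top of the wooden push knob of the right-hand press (seen from the robot; z up). Three presses are alike, fixed, turned up to 20 degrees. Knob: round, flat-topped, 52 mm across, 18 mm high; its top is 190 mm above the table when raised. It goes straight down 30 mm to a hard stop (top at 160 mm), its felt foot on the panel. Spring: about 6 N to start, 14 N at the bottom; rises by itself.
- knob_b (a point): Centre of the knob top of the middle press, same as knob_a. Each press has a dark green base plate 110 mm (x) by 150 mm (y), 18 mm thick, two 14 mm steel pillars, and over it a bridge 34 mm (x) by 150 mm (y) whose top is 130 mm above the table; the sprung plunger, with a 44 mm round foot, passes through the bridge's middle. The panel lies centred straight below the knob.
- knob_c (a point): Centre of the knob top of the left-hand press, same as knob_a: top 190 mm above the table raised, 160 mm fully down.
Things that resemble listed ones, but are neither listed nor needed, are in the scene too. Leave any purple look-alike of the part that bears knob_c alone.

How it is judged:
On the way:
1. the knob of the press with the golden panel is held fully down (((horizontal distance between gold_panel and knob_a below 0.02 m and height (world z) of knob_a below 0.164 m) or (horizontal distance between gold_panel and knob_b below 0.02 m and height (world z) of knob_b below 0.164 m) or (horizontal distance between gold_panel and knob_c below 0.02 m and height (world z) of knob_c below 0.164 m))), for 0.8 s.
At the end, for the whole second after the job is handed in: All three knobs stand raised again (tops at least 186 mm above the table), and the golden panel lies flat and still in its press, centred under the knob within 15 mm (height (world z) of each of knob_a, knob_b, knob_c above 0.186 m and (horizontal distance between gold_panel and knob_a below 0.015 m or horizontal distance between gold_panel and knob_b below 0.015 m or horizontal distance between gold_panel and knob_c below 0.015 m) and height (world z) of gold_panel below 0.024 m and angle between gold_panel's own z axis and vertical below 0.1 rad and linear speed of gold_panel below 0.02 m/s); the robot touches nothing.
It fails at once if a press that does not hold the golden panel is pressed (its knob down by 10 mm or more) ((horizontal distance between gold_panel and knob_a above 0.06 m and height (world z) of knob_a below 0.18 m) or (horizontal distance between gold_panel and knob_b above 0.06 m and height (world z) of knob_b below 0.18 m) or (horizontal distance between gold_panel and knob_c above 0.06 m and height (world z) of knob_c below 0.18 m)).
It also fails if it takes over 32 s, if anything falls off the work surface, if the arm or the gripper's body presses on something with over 40 N, if the wrist force passes 120 N, or if a joint passes its speed limit or range.

ROBOT

A 7-joint arm with a two-finger parallel gripper is mounted at the origin on the work surface. World frame = base frame: x ahead of the robot, y to its left, z up, the work surface at z = 0. Lengths are in m, angles in rad, forces in N, time in s.
With the tool pointing down it reaches from about 0.35 to 0.9 m from the base axis. Payload 7.2 kg.
Tool frame: the origin (TCP) lies midway between the tips of the shut fingers; the grasp point (between the pads) lies 19 mm behind it; z points along the fingers, y is the direction in which the jaws open and shut (so a half turn about z gives the same grasp; the last joint's range is limited). The gripper opens to 88 mm and grips with 3 to 60 N. Pads are 20 mm wide; open, the fingers measure 115 mm over their backs; the gripper's body (75 mm by 178 mm) begins 61 mm behind the grasp point.
Start: joints at [-1.338, 0.411, -0.013, 1.596, 0.006, 1.134, -0.082], TCP at [0.185, 0.597, 0.223] pointing down, gripper open.
Joint ranges: [-2.95, 2.95], [-0.29, 1.99], [-1.47, 1.44], [0.14, 2.54], [-1.03, 4.17], [0.13, 1.85], [-2.86, 2.86]. Speed limits (rad/s): [2.39, 2.39, 3.01, 3.01, 3.14, 3.14, 3.14].

INTERFACE

Orientations are given as a unit quaternion [x, y, z, w].
In Python, from workcell import * gives the robot as it stands.
- The arm moves only by the tool apply_moves, never from a script. Its argument "commands" is a list of rows, each a list of 7 numbers: the closure, from -1 (fully open) to 1 (shut), then the shift along the tool's x, y, z scaled (see below), then the turn, a rotation vector about the tool's x, y, z scaled (see below). A call has 1 to 20 rows; each row shifts and turns the commanded pose from where the row before left it, along the tool's axes as they then stand; what a row does not reach is not made up. The controller multiplies each number of a shift by 0.15 m and each number of a turn by 0.12 rad. A row lasts 1/10 s, in which the tool goes at most 50 mm and 8.59 degrees, less where a joint would pass 70% of its speed; a pose out of reach is approached as far as the arm can. A call with a number of a shift or a turn outside -1 to 1 is refused whole. A call with a gripper value outside its range is refused whole. The fingers move at their own pace and stop on an object; "newtons" is the grip in N (left out, the last holds). Time passes only in rows, so rows that do not move let the fingers close. It gives the time, the measured TCP pose, the force and the opening at its end, in the units of the state.
- get_obs(): the state, without advancing time (a new reading comes with each control period).
- read_camera(name): name is "scene" or "top"; returns the picture (400x640x3 uint8, blue, green, red); there is no depth.
- calibration(name): a dict with "intrinsics" (3x3 intrinsics, pixels), "eye" and "attitude" of the camera in the world. Camera axes: x right, y up, looking along -z (the intrinsics and any distortion apply to the point x, -y, -z); pixel columns grow to the right and rows downward; lengths in m; the calibration is good to about 2 mm. A picture is of the moment at which its call begins. calibration takes no time and is no camera call.
- hand_in(): hands the job in, once; it reports no verdict.
Trained networks look in the newest picture that a camera, given by its name, has taken for a name from the list of things; names that differ only in an ending like _2 or _b are one class to them, and where a whole thing is asked for, a point or a joint stands for the part that bears it (a point fixed in the world has none). Each returns a list of dicts, best first, with "p" (0 to 1); they miss things now and then, are a little off and sometimes report something else, mostly with a low value. They report only what shows in the picture. A call takes as long as a camera call. They do not tell look-alikes from the thing itself.
- find_in(camera, query): "xy" ([column, row] in pixels, amid what is visible of it).
The state is a dict: "t": time; "joints": joint angles; "joint_vel": joint speeds; "tau": joint torques, N m; "tcp_pos": TCP position; "eef_rot": TCP orientation; "wrist_force": force on the tool from outside, world axes, zero at the start; "moment": the same for the moment, N m; "opening": finger opening in m.
Only numpy, scipy, OpenCV 4.12 (cv2) and the standard library are available. Lean on these libraries where they do the work, as an engineer would, in place of code of your own. Each camera call takes 0.05 s, during which the arm holds its last target.

## Working session

There is one attempt and no reset: what is moved stays moved. The work goes in short steps, Python scripts to look and compute and a tool call to move; the robot and the scene stay as the last step left them, time stands still between calls to the robot, and variables do not carry over. Pictures are saved under pics/ and viewed, and the job is handed in when it is done.

Besides the shell and the picture viewer there is one more tool, called after "Request:" as name(argument=value, ...), one argument or row to a line, values as JSON. apply_moves: Moves the arm, as the interface text tells. Shifts and turns lie within -1 to 1; 1 stands for 0.15 m of shift or 0.12 rad of turn. Its arguments: {"type":"object","properties":{"commands":{"type":"array"},"newtons":{"type":"number"}},"required":["commands"]}

```bash
mkdir -p pics; ls; python3 - <<'E'
from workcell import *
import cv2
o=get_obs();print(o)
for n in("scene","top"):
    im=read_camera(n);cv2.imwrite(f"pics/{n}0.png",im)
    c=calibration(n);print(n,c)
    for q in("knob_a","gold_panel"): print(q,[(d['xy'],d['p']) for d in find_in(n,q)])
E
```

```text
pics
{'t': 0.0, 'joints': array([-1.33821564,  0.41188517, -0.01270045,  1.59706088,  0.00558356,
        1.13431076, -0.08220289]), 'joint_vel': array([-0.00079056, -0.00025731,  0.00038195, -0.00021096,  0.00113731,
       -0.00101156,  0.00022019]), 'tau': array([-1.27935305e-04, -5.87955773e+01,  6.41664751e-01, -2.91070801e+01,
       -5.37828379e-02,  1.84200477e-02,  1.66697841e-04]), 'tcp_pos': array([0.18505468, 0.59642872, 0.22181144]), 'eef_rot': array([ 1.49821922e-01,  9.88712662e-01, -8.11405363e-04, -6.95170896e-05]), 'wrist_force': array([-0.44785586,  0.18381557, -0.23604494]), 'moment': array([-0.02140062, -0.01380909,  0.04108288]), 'opening': 0.08805912560641249}
scene {'intrinsics': array([[391.15872395,   0.        , 326.90180536],
       [  0.        , 391.15872395, 201.42711281],
       [  0.        ,   0.        ,   1.        ]]), 'eye': array([ 1.22086849, -0.12485825,  1.03584386]), 'attitude': array([0.28931382, 0.22065701, 0.57746595, 0.73084955])}
knob_a [([393.1, 207.8], 0.83), ([195.4, 240.2], 0.79), ([294.0, 233.0], 0.77), ([383.8, 156.4], 0.77), ([446.8, 178.3], 0.51)]
gold_panel [([386.2, 239.1], 0.67)]
top {'intrinsics': array([[427.95160925,   0.        , 324.62340572],
       [  0.        , 427.95160925, 193.66882504],
       [  0.        ,   0.        ,   1.        ]]), 'eye': array([0.35927385, 0.08430314, 1.29323777]), 'attitude': array([ 0.02429114, -0.01825796, -0.7042461 ,  0.70930531])}
knob_a [([487.3, 168.2], 0.94), ([175.7, 190.3], 0.88), ([260.0, 158.5], 0.79), ([267.4, 175.4], 0.74), ([374.5, 151.5], 0.72)]
gold_panel [([272.2, 176.2], 0.58)]
```

View pics/scene0.png

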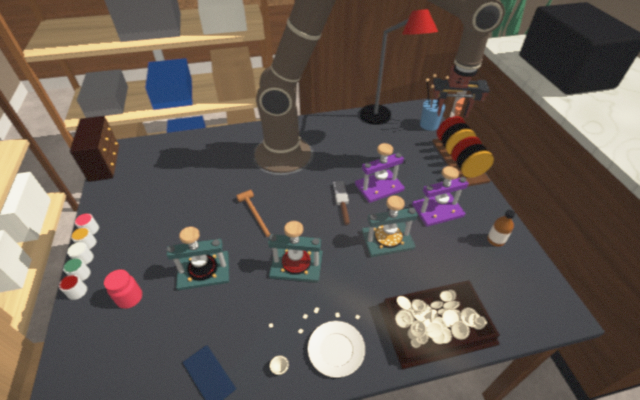

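View pics/top0.png

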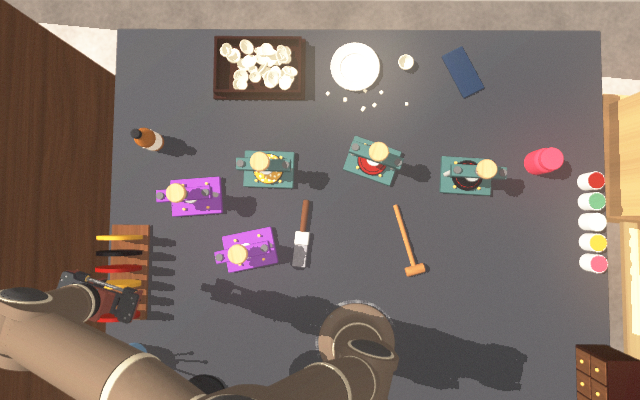

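```bash
python3 - <<'E'
import cv2
im=cv2.imread("pics/scene0.png");cv2.imwrite("pics/c1.png",cv2.resize(im[110:290,150:480],None,fx=2.4,fy=2.4,interpolation=2))
im=cv2.imread("pics/top0.png");cv2.imwrite("pics/c2.png",cv2.resize(im[90:260,130:530],None,fx=2,fy=2,interpolation=2))
E
```

```text
(no output)
```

View pics/c1.png

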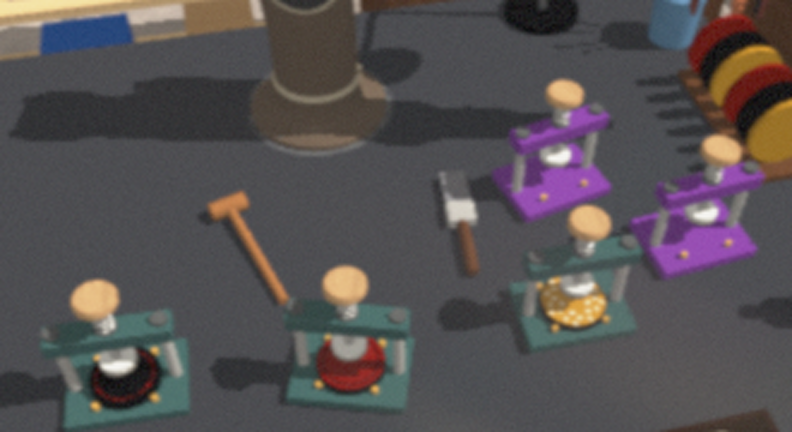

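View pics/c2.png

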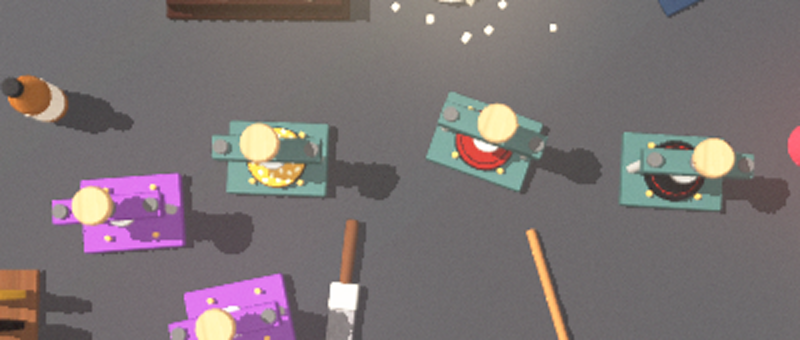

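Candidates: knobs of the green presses at top-camera pixels (260,160) gold-with-white-chips panel, (378,152) red, and (487,168) black. Two purple look-alikes sit at (176,193) and (237,254). The crops show that the green press at top (260,160) / scene (395,204) holds the golden, chip-strewn panel. It is the left-hand one, knob_c.

```bash
cat > h.py <<'E'
import numpy as np, cv2
from scipy.spatial.transform import Rotation as R
from workcell import *
def ray(c,uv,z):
    K=c["intrinsics"];x=(uv[0]-K[0,2])/K[0,0];y=(uv[1]-K[1,2])/K[1,1]
    d=R.from_quat(c["attitude"]).apply([x,-y,-1]);e=c["eye"];return e+d*(z-e[2])/d[2]
def proj(c,p):
    v=R.from_quat(c["attitude"]).inv().apply(np.asarray(p)-c["eye"]);K=c["intrinsics"]
    v=np.atleast_2d(v);return np.c_[K[0,0]*v[:,0]/-v[:,2]+K[0,2],K[1,1]*v[:,1]/v[:,2]+K[1,2]]
E
python3 - <<'E'
from h import *
cs=calibration("scene");ct=calibration("top")
print({k:v for k,v in cs.items() if k not in("intrinsics","eye","attitude")})
for n,c,uv in(("scene",cs,(395.4,203)),("top",ct,(260,161))):
    im=cv2.imread(f"pics/{n}0.png");hsv=cv2.cvtColor(im,cv2.COLOR_BGR2HSV)
    m=cv2.inRange(hsv,(8,60,140),(24,170,255))
    k,l,s,ce=cv2.connectedComponentsWithStats(m)
    for i in range(1,k):
        if s[i,4]>60 and abs(ce[i]-uv).max()<25: print(n,s[i],ce[i],ray(c,ce[i],.186))
    print(n,"hand",ray(c,uv,.19))
# panel check & base
print("panel",ray(ct,(268,169),.03))
t=np.linspace(0,2*np.pi,60)
P=ray(ct,(260,161),.19);print(P)
for n,c in(("scene",cs),("top",ct)):
    im=cv2.imread(f"pics/{n}0.png");im=cv2.resize(im,None,fx=4,fy=4,interpolation=2)
    for z,r in((.19,.026),(.03,.045)):
        q=proj(c,np.c_[P[0]+r*np.cos(t),P[1]+r*np.sin(t),0*t+z]);cv2.polylines(im,[(q*4+2).astype(int)],True,(255,0,0),1)
    u=(proj(c,P)[0]*4).astype(int);cv2.imwrite(f"pics/o_{n}.png",im[u[1]-150:u[1]+200,u[0]-200:u[0]+200])
E
python3 -c "
import cv2,numpy as np
cv2.imwrite('pics/o.png',np.hstack([cv2.imread('pics/o_scene.png'),cv2.imread('pics/o_top.png')]))"
```

```text
{}
scene [387 195  18  15 205] [395.38536585 202.28780488] [0.51081213 0.26591377 0.186     ]
scene hand [0.51684816 0.26311767 0.19      ]
top [250 152  25  21 128] [259.71875 162.25   ] [0.50684231 0.26381282 0.186     ]
top [255 171  27  13 134] [270.94029851 176.58208955] [0.46951701 0.23396663 0.186     ]
top hand [0.50958132 0.26248678 0.19      ]
panel [0.50761092 0.26413598 0.03      ]
[0.50958132 0.26248678 0.19      ]
```

View pics/o.png

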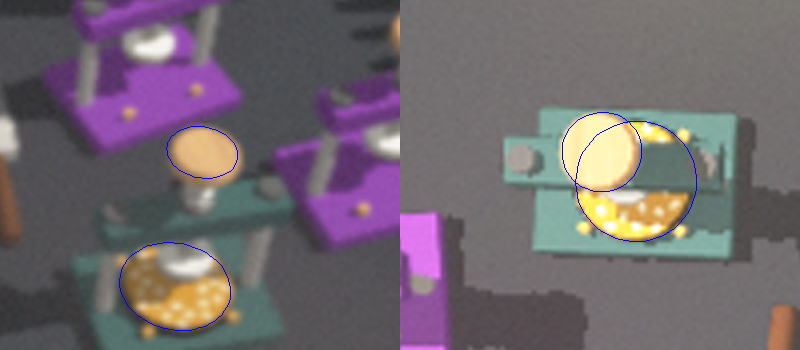

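The overlay fits in both cameras. The knob top is at about (0.510, 0.263), the panel below it is concentric, and the reach is 0.57 m. Next I lift, shut the fingers and go over the knob.

Request:
apply_moves(
  commands=[
    [1,0,0,-0.2,0,0,0],
    [1,-0.27,-0.15,-0.07,0,0,0],
    [1,-0.27,-0.15,0,0,0,0],
    [1,-0.27,-0.15,0,0,0,0],
    [1,-0.27,-0.15,0,0,0,0],
    [1,-0.27,-0.15,0,0,0,0],
    [1,-0.27,-0.15,0,0,0,0],
    [1,-0.27,-0.15,0,0,0,0],
    [1,-0.27,-0.15,0,0,0,0],
    [1,-0.27,-0.15,0,0,0,0],
    [1,-0.27,-0.15,0,0,0,0],
    [1,0,0,0,0,0,0],
    [1,0,0,0,0,0,0],
  ],
  newtons=20,
)

```text
t: 1.6
tcp_pos: [0.5059, 0.261, 0.263]
eef_rot: [0.151, 0.988, -0.0, -0.0]
wrist_force: [-0.7, -0.4, -0.7]
opening: 0.0004
```

```bash
cat > d.py <<'E'
from h import *
o=get_obs();P=np.array([.5105,.2630,.19])
d=R.from_quat(o["eef_rot"]).inv().apply(P-o["tcp_pos"]);print(o["t"],o["tcp_pos"],o["eef_rot"],o["wrist_force"],o["opening"]);print("tool d",d,"units",d/.15)
E
python3 d.py
```

```text
1.6 [0.50588684 0.26101973 0.26303151] [ 1.51252914e-01  9.88495090e-01 -4.83939283e-05 -1.00286291e-04] [-0.73897947 -0.4392791  -0.73654946] 0.0003680120464583016
tool d [-0.00382334  0.00327832  0.0730304 ] units [-0.02548895  0.02185546  0.48686933]
```

Request:
apply_moves(
  commands=[
    [1,-0.025,0.022,0.1,0,0,0],
    [1,0,0,0.15,0,0,0],
    [1,0,0,0.15,0,0,0],
    [1,0,0,0,0,0,0],
    [1,0,0,0,0,0,0],
  ],
)

```text
t: 2.1
tcp_pos: [0.5091, 0.2652, 0.2026]
eef_rot: [0.149, 0.989, -0.0, -0.001]
wrist_force: [-0.5, -0.2, 0.3]
opening: 0.0002
```

```bash
python3 d.py; python3 - <<'E'
from h import *
a=read_camera("scene");b=read_camera("top")
f=lambda i,u,v:cv2.resize(i[v-50:v+60,u-60:u+60],None,fx=3.3,fy=3.3,interpolation=2)
cv2.imwrite("pics/n1.png",np.hstack([f(a,395,205),f(b,260,161)]))
E
```

```text
2.1 [0.50905538 0.26515636 0.20264897] [ 1.48811581e-01  9.88865330e-01 -3.51272898e-04 -5.90338600e-04] [-0.48413109 -0.20074442  0.29556831] 0.00021870135499501585
tool d [-0.00202872 -0.00162468  0.01264824] units [-0.01352477 -0.01083119  0.08432161]
```

View pics/n1.png

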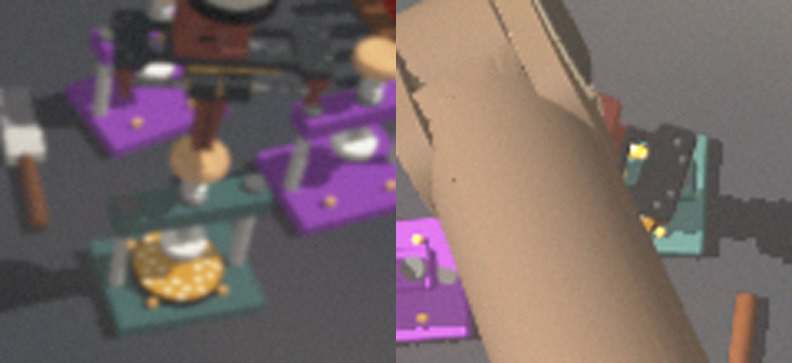

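The scene crop shows the shut fingertips just above the middle of the golden press's knob, at about (200,150) in the crop. The golden chipped panel is below it. I press down in gentle steps.

Request:
apply_moves(
  commands=[
    [1,-0.013,-0.01,0.05,0,0,0],
    [1,0,0,0.05,0,0,0],
    [1,0,0,0.05,0,0,0],
    [1,0,0,0.05,0,0,0],
    [1,0,0,0.05,0,0,0],
    [1,0,0,0,0,0,0],
    [1,0,0,0,0,0,0],
  ],
)

```text
t: 2.9
tcp_pos: [0.5122, 0.2621, 0.1668]
eef_rot: [0.15, 0.989, 0.001, 0.001]
wrist_force: [-1.3, -2.6, 12.3]
opening: 0.0004
```

Request:
apply_moves(
  commands=[
    [1,0,0,0.025,0,0,0],
    [1,0,0,0.02,0,0,0],
    [1,0,0,0,0,0,0],
  ],
)

```text
t: 3.2
tcp_pos: [0.5122, 0.2621, 0.1605]
eef_rot: [0.15, 0.989, 0.001, 0.001]
wrist_force: [-3.3, -2.1, 14.1]
opening: 0.0003
```

Request:
apply_moves(
  commands=[
    [1,0,0,0.013,0,0,0],
    [1,0,0,0,0,0,0],
  ],
)

```text
t: 3.4
tcp_pos: [0.5122, 0.2621, 0.1603]
eef_rot: [0.15, 0.989, 0.001, 0.001]
wrist_force: [-6.6, -4.8, 28.3]
opening: -0.0001
```

The hard stop is reached: the force doubled with no further travel, and the top is at 0.160. I hold for 1.3 s, with a look in the middle.

Request:
apply_moves(
  commands=[
    [1,0,0,0,0,0,0],
    [1,0,0,0,0,0,0],
    [1,0,0,0,0,0,0],
    [1,0,0,0,0,0,0],
    [1,0,0,0,0,0,0],
    [1,0,0,0,0,0,0],
    [1,0,0,0,0,0,0],
    [1,0,0,0,0,0,0],
    [1,0,0,0,0,0,0],
    [1,0,0,0,0,0,0],
    [1,0,0,0,0,0,0],
    [1,0,0,0,0,0,0],
    [1,0,0,0,0,0,0],
  ],
)

```text
t: 4.7
tcp_pos: [0.5122, 0.2622, 0.1603]
eef_rot: [0.15, 0.989, 0.001, 0.001]
wrist_force: [-7.4, -4.0, 27.1]
opening: 0.0006
```

```bash
python3 d.py; python3 - <<'E'
from h import *
a=read_camera("scene")
cv2.imwrite("pics/n2.png",cv2.resize(a[140:280,330:460],None,fx=4,fy=4,interpolation=2))
E
```

```text
4.7 [0.51221915 0.26215224 0.16027399] [0.15013832 0.98866358 0.00127142 0.00109264] [-7.4059891  -3.99817766 27.13828567] 0.0006269417944656957
tool d [ 0.00184045  0.00038366 -0.02972836] units [ 0.01226965  0.00255775 -0.19818909]
```

View pics/n2.png

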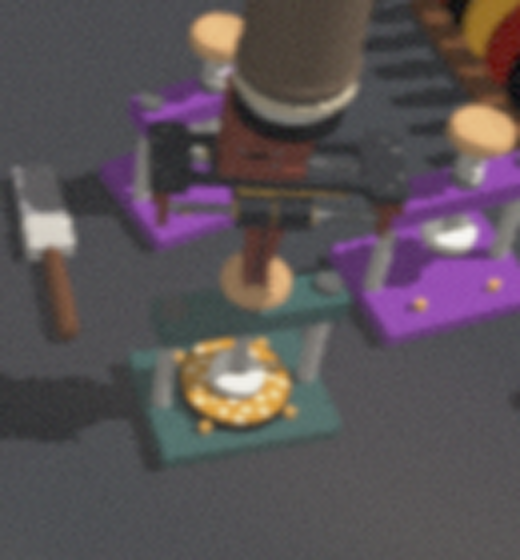

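The knob is down on the bridge, at about (257,280) in the crop, and the foot rests on the panel. Now I rise slowly, then move well clear.

Request:
apply_moves(
  commands=[
    [1,0,0,-0.04,0,0,0],
    [1,0,0,-0.06,0,0,0],
    [1,0,0,-0.06,0,0,0],
    [1,0,0,-0.06,0,0,0],
    [1,0,0,-0.06,0,0,0],
    [1,0,0,-0.1,0,0,0],
    [1,0,0,-0.2,0,0,0],
    [1,0,0,-0.2,0,0,0],
    [1,0.25,0.14,0,0,0,0],
    [1,0.25,0.14,0,0,0,0],
    [1,0.25,0.14,0,0,0,0],
    [1,0.25,0.14,0,0,0,0],
    [1,0.25,0.14,0,0,0,0],
    [1,0.25,0.14,0,0,0,0],
    [1,0,0,0,0,0,0],
    [1,0,0,0,0,0,0],
  ],
)

```text
t: 6.35
tcp_pos: [0.333, 0.4494, 0.2734]
eef_rot: [0.149, 0.989, -0.0, -0.0]
wrist_force: [1.4, -0.7, 1.2]
opening: 0.0004
```

```bash
python3 d.py; python3 - <<'E'
from h import *
t=np.linspace(0,2*np.pi,60);P=np.array([.5105,.2630]);out=[]
for n in("scene","top"):
    im=read_camera(n);c=calibration(n);im=cv2.resize(im,None,fx=4,fy=4,interpolation=2)
    for z,r in((.19,.026),(.03,.045)):
        q=proj(c,np.c_[P[0]+r*np.cos(t),P[1]+r*np.sin(t),0*t+z]);cv2.polylines(im,[(q*4+2).astype(int)],True,(255,0,0),1)
    u=(proj(c,[*P,.19])[0]*4).astype(int);out.append(im[u[1]-150:u[1]+250,u[0]-200:u[0]+200])
cv2.imwrite("pics/n3.png",np.hstack(out))
E
```

```text
6.35 [0.33295125 0.44944076 0.27340187] [ 1.48647858e-01  9.88890079e-01 -4.59427002e-04 -1.23910194e-04] [ 1.35303024 -0.71723313  1.24058229] 0.00037327365300952566
tool d [-0.22452375 -0.12592453  0.08349661] units [-1.49682498 -0.83949689  0.55664408]
```

View pics/n3.png

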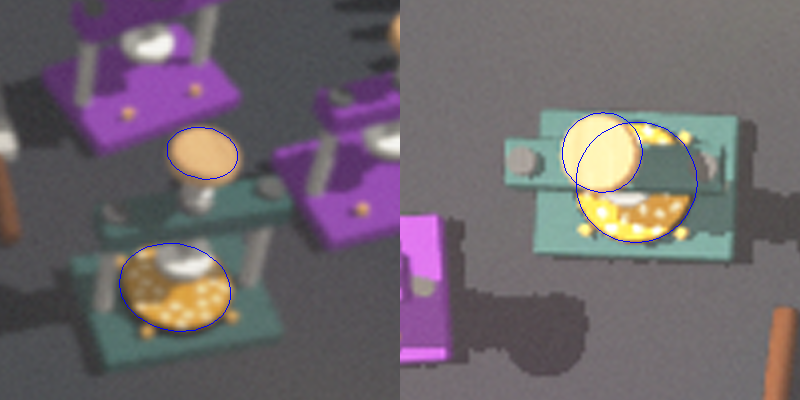

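The knob is back up on the 190 mm outline in both views. The panel is still centred below it, and the arm is clear. Handing in.

```bash
python3 -c "
from workcell import *
print(hand_in())"
```

```text
the job is handed in; nothing more can be done
None
```

I pressed the knob of the left-hand green press (knob_c), the one holding the golden panel with eggshell chips, and let it spring back. I then handed the job in at about 6.4 s; `hand_in()` gives no verdict.

- **Press:** The knob went down to its hard stop with its top at 0.160 m. The force rose from 14 N to about 28 N with no further travel, and I held it there for about 1.3 s.
- **Last checks:** In both cameras the knob lies on its raised 190 mm outline and the panel lies centred below it. The arm stood clear at z 0.27 m with about 2 N on the wrist, no more than sensor noise and drift.
- **Other presses:** The red, black and purple presses were not touched. I did not take a separate close look at the red and black knobs after the move.
- **Disagreement:** The two cameras' knob positions differed by about 7 mm by hand-picked pixel and about 4 mm by colour centroid. I used the position from the top camera, and the overlays on both pictures confirmed it.

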